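# Load a tube carrier under the sprung hold-down arm of a mixer deck

## Task

Pick up the black carrier with the purple-capped tubes and set it down, nose first, in the lane of the white mixer deck, short of the red sprung hold-down arm. Slide it gently along the lane so that its sloping nose pushes the arm up and the arm's white roller drops behind the crest into the carrier's groove, then press it home until the push plate bears firmly on the roller (a push of 10 to 15 N, never as much as 25 N), and let go there, with the arm bearing down on it. Keep the carrier upright and leave the yellow-capped one alone.

Things in the scene. Friction and masses are not known exactly. Their poses are not given: they have to be found in the camera images.
- purple_carrier: Loose black tube carrier, 190 mm long (x, from -90 to +100 mm), 40 mm wide (y), 0.2 to 0.33 kg. Origin: underside, below the gripping place on its fin; +x to its nose. Base plate 12 mm thick; block with six upright purple-capped tubes from x = -88 to -28 mm, caps up to 92 mm high; then grip fin, push plate, groove, crest, ramp, nose.
- fin (a point): On the grip fin, 45 mm above the purple carrier's underside (its origin), axes as the carrier's. The fin is 16 mm thick (y), from x = -20 to +14 mm, and stands from 12 to 62 mm above the underside; grip it across y. The 40 mm wide, 62 mm high push plate closes off its front (x = 14 to 22 mm).
- groove (a point): Middle of the groove floor, 22 mm above the purple carrier's underside and 31 mm ahead (+x) of its origin. The groove lies between the push plate (face at x = 22 mm) and the aluminium crest (30 mm high, flat from x = 48 to 63 mm, rounded by 8 mm towards the groove).
- nose (a point): Front edge of the purple carrier's nose plate, 100 mm ahead of its origin, 4 mm up. A straight aluminium ramp falls from the crest (x = 63 mm, 30 mm high) to the 8 mm thick nose plate at x = 94 mm.
- yellow_carrier: A second carrier of just the same shape, with yellow-orange caps; not to be used or moved. It may stand on either side of the purple one.
- deck: White and grey mixer deck, fixed, 400 mm long (x) by 150 mm wide (y), flat top 45 mm high. Origin: centre of its underside; +x is the direction of loading along the lane, the hold-down arm is hinged at the far end.
- lane_floor (a point): On the deck top in the middle of the lane, 45 mm above the deck's origin, axes as the deck's. The lane runs along deck y = 0 between steel walls 10 mm high: 43 mm wide from deck x = -75 mm on. The carrier slides easily on the flat, slippery deck top; only the arm's roller stops it.
- lane_mouth (a point): Middle of the lane's open mouth, on the deck top, at deck x = -195 mm. The walls are flared here, 61 mm apart, narrowing evenly to 43 mm at x = -75 mm.
- hold_arm (a joint): Angle of the red sprung arm, rad: 0 = down, grows as its roller end lifts. White free roller, 16 mm diameter, at 0 centred 22 mm above the deck top, at deck x = -5 to 45 mm: the bracket is set anew each time, unmeasured; feel for it. Presses with 3 N. Ramp: 3 to 9 N of push; crest 0.115; in the groove 0.057, then a stiff stop on the push plate: press home with 10 to 15 N; over 25 N forces the arm.

How it is judged:
By the outcome, as a careful person would: the job done as asked, in the order asked, and still so for the second after the job is handed in, with the robot touching nothing.
It also fails if it takes over 61 s, if anything falls off the work surface, if the arm or the gripper's body presses on something with over 40 N, if the wrist force passes 120 N, or if a joint passes its speed limit or range.

## Robot

A 6-joint arm with a two-finger parallel gripper is mounted at the origin on the work surface. World frame = base frame: x ahead of the robot, y to its left, z up, the work surface at z = 0. Lengths are in m, angles in rad, forces in N, time in s.
With the tool pointing down it reaches from about 0.325 to 0.9 m from the base axis. Payload 6.1 kg.
Tool frame: the origin (TCP) lies on the centre line of the jaws, within the pads' length; the fingertips stand 8 mm ahead of it and the grasp point (between the pads) lies 11 mm behind it; z points along the fingers, y is the direction in which the jaws open and shut (so a half turn about z gives the same grasp; the last joint's range is limited). The gripper opens to 85 mm and grips with 20 to 120 N. Pads are 22 mm wide; open, the fingers measure 114 mm over their backs; the gripper's body (76 mm by 85 mm) begins 54 mm behind the grasp point. The pads swing forward as they close: fully open they stand 13 mm farther back than shut.
Start: joints at [-1.257, 0.22, 1.526, -0, 1.395, -0.126], TCP at [0.266, -0.566, 0.239] pointing down, gripper open.
Joint ranges: [-2.98, 2.98], [-0.91, 2.08], [0.09, 2.57], [-1.24, 4.39], [0.2, 2.65], [-2.68, 2.68]. Speed limits (rad/s): [2.57, 2.57, 3.01, 3.14, 3.14, 3.14].

## Interface

Orientations are given as [roll, pitch, yaw] about the fixed x, y, z axes, in that order (R = Rz(yaw) Ry(pitch) Rx(roll)).
In Python, from cell import manip gives the robot as it stands. The module is installed in compiled form; this text tells all that it offers.
- The arm moves only by the tool move_arm, never from a script. Its argument "rows" is text: rows parted by semicolons, each of 7 numbers parted by spaces: the turn, a rotation vector about the tool's x, y, z in rad, then the shift along the tool's x, y, z in m, then the opening in per cent of the stroke, from 0 (shut) to 100 (fully open). In form: rx ry rz tx ty tz claw; .... A call has 1 to 8 rows; each row shifts and turns the commanded pose from where the row before left it, along the tool's axes as they then stand; what a row does not reach is not made up. A row lasts 1/12 s, in which the tool goes at most 41.7 mm and 7.16 degrees, less where a joint would pass 70% of its speed; a pose out of reach is approached as far as the arm can. A call with a gripper value outside its range is refused whole. The fingers move at their own pace and stop on an object; the grip force is fixed at half the most. Time passes only in rows, so rows that do not move let the fingers close. It gives the time, the measured TCP pose, the force and the opening at its end, in the units of the state.
- manip.get_obs(): the state, without advancing time (a new reading comes with each control period).
- manip.grab_frame(name): name is "scene" or "top" or "wrist"; returns a dict with "img" (420x560x3 uint8, red, green, blue), "z_map" (420x560 float32, m along the optical axis (not along the pixel's ray), 0 where there is no reading), "fx", "fy", "cx", "cy" (pixels), "world_from_camera" (4x4, takes a point from camera to world coordinates); the wrist camera has in their place "tool_from_camera" (4x4, takes a point from camera to tool coordinates, whose origin is the TCP and whose axes are the flange's). Camera axes: x right, y down, z forward; pixel columns grow to the right and rows downward; lengths in m; the calibration is good to about 2 mm. The wrist camera is an equidistant fisheye: a pixel r from the principal point sees the ray r / f radians off the axis. A picture is of the moment at which its call begins: read the wrist's pose just before it.
- manip.close_job(): hands the job in, once; it reports no verdict.
The state is a dict: "clock": time; "joint_positions": joint angles; "joint_velocities": joint speeds; "joint_efforts": joint torques, N m; "position": TCP position; "tool_rot": TCP orientation; "contact_force": force on the tool from outside, world axes, zero at the start; "wrist_torque": the same for the moment, N m; "gripper_width": opening from 0.0 (shut) to 1.0 (fully open).
Only numpy, scipy, OpenCV 4.12 (cv2) and the standard library are available. Lean on these libraries where they do the work, as an engineer would, in place of code of your own. Each camera call takes 0.05 s, during which the arm holds its last target. There are 200 camera calls.

## Working session

There is one attempt and no reset: what is moved stays moved. The work goes in short steps, Python scripts to look and compute and a tool call to move; the robot and the scene stay as the last step left them, time stands still between calls to the robot, and variables do not carry over. Pictures are saved under pics/ and viewed, on a budget of 10 in all, crops included, one or two more only if the job needs it, and the job is handed in when it is done.

Besides the shell and the picture viewer there is one more tool, called after ">>>" by a JSON object that holds its "name" and its "arguments", one argument or row to a line. move_arm: Moves the arm, as the interface text tells. Its arguments: {"type":"object","properties":{"rows":{"type":"string"}},"required":["rows"]}

```bash
mkdir -p pics; python3 - <<'E'
from cell import manip
import cv2, numpy as np, pickle
o=manip.get_obs();print(o)
d={}
for n in("scene","top"):
    f=manip.grab_frame(n);d[n]=f;print(n,f['fx'],f['cx'],f['cy'],f['world_from_camera'].round(3).tolist())
pickle.dump(d,open('f.pkl','wb'))
a=[cv2.cvtColor(d[n]['img'],cv2.COLOR_RGB2BGR) for n in d]
cv2.imwrite('pics/top.png',a[1]);cv2.imwrite('pics/scene.png',a[0])
E
```

```text
{'clock': 0.0, 'joint_positions': array([-1.25708361e+00,  2.21198625e-01,  1.52764590e+00,  1.54820826e-05,
        1.39469872e+00, -1.26118184e-01]), 'joint_velocities': array([ 0.00074791,  0.00078122, -0.00149654, -0.00055545,  0.00020992,
        0.00056331]), 'joint_efforts': array([-1.69446732e-03, -4.96900892e+01, -3.89394093e+01, -2.39364945e-04,
        1.09369081e-02,  7.11130355e-06]), 'position': array([ 0.26591993, -0.56494152,  0.23819785]), 'tool_rot': array([-3.13965947e+00, -2.60470125e-04,  4.39827920e-01]), 'contact_force': array([-0.83182002,  0.88081224,  0.2011413 ]), 'wrist_torque': array([ 0.00140473,  0.01794262, -0.00438166]), 'gripper_width': 0.9989192605408114}
scene 451.51151720226443 281.5040009392405 211.8557062576885 [[0.74, 0.343, -0.579, 1.213], [0.673, -0.389, 0.629, -0.616], [-0.01, -0.855, -0.519, 0.643], [0.0, 0.0, 0.0, 1.0]]
top 444.35540220780257 278.19377552998014 207.19434088270773 [[0.021, -0.986, 0.168, 0.44], [-1.0, -0.018, 0.017, 0.014], [-0.014, -0.169, -0.986, 0.93], [0.0, 0.0, 0.0, 1.0]]
```

View pics/top.png

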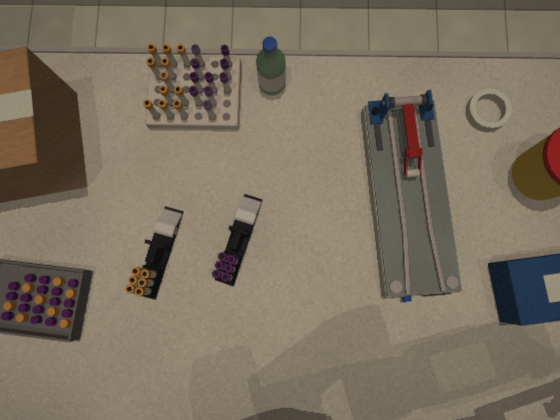

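View pics/scene.png

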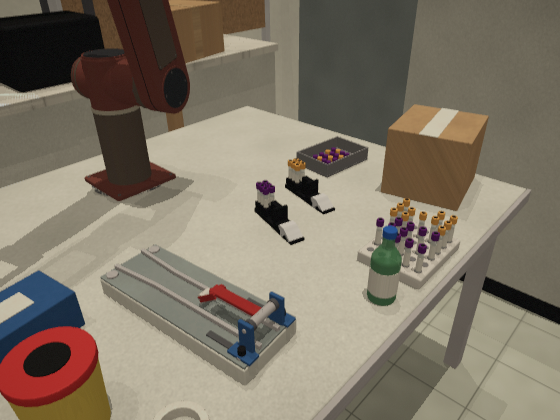

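The top view shows the purple carrier from its nose at about (249,203) to its caps at (225,268). The yellow one is left of it, nose (172,215). The deck spans (365–460, 95–300), with the lane mouth at the bottom (~(430,290)) and the red arm's roller at (412,172). Next I'll measure from the depth map.

```bash
cat > h.py <<'E'
import numpy as np, cv2, pickle
def cloud(f):
    h,w=f['z_map'].shape; u,v=np.meshgrid(np.arange(w),np.arange(h)); z=f['z_map']
    p=np.stack([(u-f['cx'])/f['fx']*z,(v-f['cy'])/f['fy']*z,z],-1)
    T=f['world_from_camera']; return p@T[:3,:3].T+T[:3,3]
def ray(f,u,v,h):
    T=f['world_from_camera']; d=T[:3,:3]@np.array([(u-f['cx'])/f['fx'],(v-f['cy'])/f['fy'],1]); o=T[:3,3]
    return o+d*(h-o[2])/d[2]
E
python3 - <<'E'
from h import *
d=pickle.load(open('f.pkl','rb'));f=d['top'];P=cloud(f);
def rect(m,n):
    pts=P[m][:,:2].astype(np.float32)
    r=cv2.minAreaRect(pts*1000);print(n,m.sum(),[np.round(x,1) for x in r],cv2.boxPoints(r).round(0).tolist())
box=lambda u0,u1,v0,v1:(lambda m:(m.__setitem__((slice(v0,v1),slice(u0,u1)),True),m)[1])(np.zeros(P.shape[:2],bool))
print('table z',np.median(P[300:400,150:250,2]))
rect(box(205,270,185,295)&(P[...,2]>.006),'carrier')
rect(box(205,270,185,295)&(P[...,2]>.02)&(P[...,2]<.035),'crest/groove')
rect(box(205,270,185,295)&(P[...,2]>.054)&(P[...,2]<.068),'fin+plate')
rect(box(205,270,185,295)&(P[...,2]>.083),'caps')
m=box(350,470,85,310)&(P[...,2]>.038)&(P[...,2]<.05)
rect(m,'deck');print('deckz',np.median(P[m][:,2]))
hsv=cv2.cvtColor(f['img'],cv2.COLOR_RGB2HSV)
# walls: points 4-12 mm above deck
m=box(380,450,125,300)&(P[...,2]>.051)&(P[...,2]<.06)
q=P[m]; print('walls',len(q))
for x0 in np.arange(.2,.65,.04):
    s=q[(q[:,0]>x0)&(q[:,0]<x0+.01)];print(round(x0,2),np.sort((s[:,1]*1000).round(0)).tolist())
for u,v in [(408,174),(419,174)]: print('roller',ray(f,u,v,.075))
for u,v,h in [(396,287,.045),(452,283,.045)]: print('discs',ray(f,u,v,h))
E
```

```text
table z 0.0006815302869312423
carrier 1959 [array([530.1,  97. ]), array([188.5, 156.5]), np.float64(3.2)] [[432.0, 170.0], [440.0, 14.0], [629.0, 24.0], [620.0, 180.0]]
crest/groove 615 [array([520.5, 112.3]), array([ 40.1, 167.4]), np.float64(73.4)] [[435.0, 117.0], [595.0, 69.0], [606.0, 108.0], [446.0, 155.0]]
fin+plate 247 [array([497.9, 113.7]), array([39.1, 99.3]), np.float64(79.8)] [[446.0, 103.0], [543.0, 86.0], [550.0, 124.0], [452.0, 142.0]]
caps 432 [array([453.9,  80.2]), array([135.1,  49.7]), np.float64(72.8)] [[410.0, 23.0], [458.0, 8.0], [498.0, 137.0], [450.0, 152.0]]
deck 10938 [array([ 624.1, -239.1]), array([402.6, 149.4]), np.float64(5.5)] [[417.0, -184.0], [431.0, -333.0], [832.0, -294.0], [817.0, -145.0]]
deckz 0.04529889698287887
walls 1422
0.2 []
0.24 []
0.28 []
0.32 []
0.36 []
0.4 []
0.44 [-304.0, -302.0, -295.0, -295.0, -295.0, -295.0, -294.0, -293.0, -292.0, -292.0, -292.0, -292.0, -291.0, -291.0, -291.0, -291.0, -289.0, -289.0, -289.0, -288.0, -288.0, -288.0, -288.0, -287.0, -287.0, -228.0, -228.0, -228.0, -227.0, -227.0, -227.0, -227.0, -226.0, -226.0, 
[... 1546 characters left out ...]
0.0, -219.0, -218.0, -218.0, -218.0, -218.0, -218.0, -216.0, -216.0, -216.0, -216.0, -216.0, -214.0, -214.0, -214.0, -214.0, -214.0, -213.0, -213.0, -212.0, -212.0, -212.0]
0.64 [-267.0, -267.0, -267.0, -266.0, -266.0, -266.0, -265.0, -265.0, -265.0, -263.0, -263.0, -263.0, -263.0, -263.0, -261.0, -261.0, -261.0, -261.0, -261.0, -260.0, -260.0, -260.0, -260.0, -259.0, -215.0, -215.0, -215.0, -215.0, -213.0, -213.0, -213.0, -212.0, -211.0, -211.0, -211.0, -211.0, -210.0, -209.0, -209.0, -209.0, -209.0, -209.0, -208.0]
roller [ 0.65742917 -0.22608986  0.075     ]
roller [ 0.65780374 -0.24766521  0.075     ]
discs [ 0.43755969 -0.2047171   0.045     ]
discs [ 0.44752987 -0.31391817  0.045     ]
```

>>> {"name": "move_arm", "arguments": {
  "rows": "0 0 0.122 0 0 0 100;0 0 0.122 0 0 0 100;0 0 0.122 0 0 0 100;0 0 0.122 0 0 0 100;0 0 0.122 0 0 0 100;0 0 0.122 0 0 0 100;0 0 0 0.003 -0.038 0 100;0 0 0 0.003 -0.040 0 100"
}}

```text
clock: 0.77
position: [0.2934, -0.4926, 0.2379]
tool_rot: [-3.14, 0.001, -0.296]
contact_force: [1.1, -0.2, 0.5]
gripper_width: 0.998
```

>>> {"name": "move_arm", "arguments": {
  "rows": "0 0 0 0.003 -0.040 0 100;0 0 0 0.003 -0.040 0 100;0 0 0 0.003 -0.040 0 100;0 0 0 0.003 -0.040 0 100;0 0 0 0.003 -0.040 0 100;0 0 0 0.003 -0.040 0 100;0 0 0 0.003 -0.040 0 100;0 0 0 0.003 -0.040 0 100"
}}

```text
clock: 1.43
position: [0.4095, -0.191, 0.2391]
tool_rot: [-3.141, 0.0, -0.293]
contact_force: [1.2, -0.4, -0.2]
gripper_width: 1.002
```

>>> {"name": "move_arm", "arguments": {
  "rows": "0 0 0 0.003 -0.040 0 100;0 0 0 0.003 -0.040 0 100;0 0 0 0.003 -0.040 0 100;0 0 0 0.003 -0.040 0 100;0 0 0 0.003 -0.040 0 100;0 0 0 0.003 -0.040 0 100;0 0 0 0.003 -0.040 0 100;0 0 0 0.003 -0.040 0 100"
}}

```text
clock: 2.1
position: [0.5247, 0.1087, 0.239]
tool_rot: [3.141, 0.0, -0.292]
contact_force: [0.4, -0.9, 0.4]
gripper_width: 1.004
```

```bash
python3 - <<'E'
from cell import manip
from h import *
o=manip.get_obs();print(o['clock'],o['position'],o['tool_rot'],o['contact_force'],o['joint_positions'].round(2))
f=manip.grab_frame('wrist');f['pose']=(o['position'],o['tool_rot']);pickle.dump(f,open('w.pkl','wb'))
print(f['fx'],f['cx'],f['cy'],f['tool_from_camera'].round(3).tolist())
cv2.imwrite('pics/w1.png',cv2.cvtColor(f['img'],cv2.COLOR_RGB2BGR))
E
```

```text
2.1 [0.52467722 0.10865467 0.23898653] [ 3.14140983e+00  3.15811303e-04 -2.91912070e-01] [ 0.40539028 -0.88517166  0.37278013] [ 0.06  0.01  1.76 -0.    1.38  1.92]
325.19226210127806 282.1188607159003 205.2276985601413 [[-0.0, -0.946, -0.324, 0.084], [1.0, -0.0, 0.0, -0.0], [-0.0, -0.324, 0.946, -0.135], [0.0, 0.0, 0.0, 1.0]]
```

View pics/w1.png

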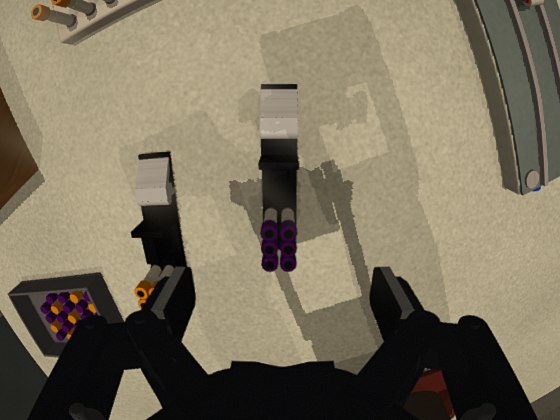

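The wrist view shows the carrier already aligned with the tool. The nose edge is at (279,86), the push plate at (260–299,162) and the caps are centred on column 279. Now I'll refine the offsets.

```bash
cat >> h.py <<'E'
def wray(f,u,v,h,pos,yaw):
    # point on world plane z=h, in tool-levelled coords (tool x,y offsets)
    a=np.array([u-f['cx'],v-f['cy']]); r=np.linalg.norm(a); th=r/f['fx']
    d=np.r_[a/r*np.sin(th),np.cos(th)]; T=f['tool_from_camera']; d=T[:3,:3]@d; o=T[:3,3]
    s=(pos[2]-h-o[2])/d[2]; return (o+d*s)[:2]
E
python3 - <<'E'
from h import *
f=pickle.load(open('w.pkl','rb'));pos=f['pose'][0]
for n,u,v,h,x in [('nose',279.5,85.5,.008,100),('crest front?',279.5,116,.03,63),('noseplate/ramp',279.5,89.5,.008,94),('groove end crest',279.5,138,.026,44),('plateL',260,158,.062,22),('plateR',299,158,.062,22),('capmid rear',270,266,.092,0),('capmid rear',288,266,.092,0),('caps front',269,228,.092,0),('capf',288,228,.092,0)]:
    print(n,x,(wray(f,u,v,h,pos,0)*1000).round(1))
img=f['img'];print(img[80:175,279].sum(1).tolist())
m=cv2.inRange(cv2.cvtColor(img,cv2.COLOR_RGB2HSV),(125,60,30),(160,255,255));m[:,:255]=0;m[:,305:]=0;m[290:]=0
print('purple cols',[ (v,np.where(m[v])[0][[0,-1]].tolist()) for v in range(225,275,8) if m[v].any()])
br=img.sum(2)
for v in (90,95,100,105,110,120,130): c=np.where((br[v,250:310]>420)|(br[v,250:310]<0))[0]+250; print(v,img[v,254:304:2].sum(1).tolist())
E
```

```text
nose 100 [97.7 -3.2]
crest front? 63 [64.5 -3. ]
noseplate/ramp 94 [93.2 -3.2]
groove end crest 44 [40.6 -3.1]
plateL 22 [ 25.4 -21.8]
plateR 22 [25.4 16.2]
capmid rear 0 [-76.7 -12.3]
capmid rear 0 [-76.6   5.6]
caps front 0 [-35.6 -12.6]
capf 0 [-35.6   5.3]
[424, 429, 431, 388, 141, 70, 80, 81, 110, 350, 432, 422, 411, 428, 439, 428, 429, 426, 412, 425, 430, 428, 426, 429, 437, 434, 428, 420, 425, 425, 414, 409, 408, 418, 425, 425, 425, 425, 483, 482, 478, 491, 515, 499, 477, 477, 476, 479, 479, 477, 478, 529, 534, 511, 487, 451, 427, 393, 303, 122, 107, 111, 107, 106, 102, 95, 84, 87, 75, 77, 68, 70, 64, 64, 48, 38, 40, 34, 34, 20, 14, 22, 41, 61, 54, 45, 43, 42, 45, 41, 27, 53, 53, 52, 50]
purple cols [(225, [263, 295]), (233, [261, 296]), (241, [262, 295]), (249, [261, 295]), (257, [266, 292]), (265, [262, 295])]
90 [427, 468, 488, 477, 475, 476, 473, 474, 472, 438, 432, 436, 435, 435, 438, 434, 432, 433, 433, 433, 433, 430, 423, 406, 418]
95 [422, 436, 417, 438, 465, 470, 465, 465, 439, 428, 428, 431, 430, 427, 426, 424, 428, 422, 423, 428, 421, 422, 421, 407, 404]
100 [426, 432, 403, 415, 455, 430, 434, 430, 433, 431, 433, 432, 431, 432, 432, 425, 431, 433, 430, 429, 431, 429, 397, 424, 439]
105 [434, 433, 398, 422, 448, 441, 441, 436, 438, 436, 434, 436, 435, 433, 432, 433, 432, 431, 434, 434, 432, 431, 406, 412, 420]
110 [436, 433, 407, 419, 420, 421, 423, 417, 420, 420, 418, 415, 415, 419, 416, 411, 415, 412, 413, 410, 412, 415, 399, 408, 405]
120 [419, 380, 394, 481, 529, 482, 484, 482, 480, 480, 481, 477, 480, 479, 480, 478, 479, 481, 479, 487, 485, 489, 359, 415, 413]
130 [472, 437, 420, 487, 538, 489, 487, 486, 480, 483, 478, 478, 477, 497, 524, 532, 472, 471, 474, 475, 479, 482, 425, 410, 414]
```

>>> {"name": "move_arm", "arguments": {
  "rows": "0 0 0 -0.001 -0.003 0.03 100;0 0 0 0 0 0.035 100;0 0 0 0 0 0.035 100;0 0 0 0 0 0.035 100;0 0 0 0 0 0.03 100;0 0 0 0 0 0.023 100;0 0 0 0 0 0.014 100;0 0 0 0 0 0 100"
}}

```text
clock: 2.82
position: [0.5208, 0.1093, 0.033]
tool_rot: [3.139, 0.008, -0.292]
contact_force: [-1.4, -0.0, -0.2]
gripper_width: 0.998
```

>>> {"name": "move_arm", "arguments": {
  "rows": "0 0 0 0 0 0 0;0 0 0 0 0 0 0;0 0 0 0 0 0 0;0 0 0 0 0 0 0;0 0 0 0 0 0 0;0 0 0 0 0 0 0;0 0 0 0 0 0 0;0 0 0 0 0 0 0"
}}

```text
clock: 3.48
position: [0.525, 0.1098, 0.0379]
tool_rot: [-3.141, -0.001, -0.292]
contact_force: [-0.3, 0.2, 3.7]
gripper_width: 0.177
```

>>> {"name": "move_arm", "arguments": {
  "rows": "0 0 0 0 0 -0.01 0;0 0 0 0 0 -0.03 0;0 0 0 0 0 -0.035 0;0 0 0 0 0 -0.03 0;0 0 -0.097 0 0 -0.005 0;0 0 -0.097 0 0 0 0;0 0 -0.097 0 0 0 0;0 0 -0.097 0 0 0 0"
}}

```text
clock: 4.15
position: [0.5242, 0.1095, 0.1479]
tool_rot: [3.141, 0.0, 0.101]
contact_force: [-0.4, 0.1, -2.1]
gripper_width: 0.176
```

>>> {"name": "move_arm", "arguments": {
  "rows": "0 0 0 -0.005 0.02 0 0;0 0 0 -0.01 0.035 0 0;0 0 0 -0.01 0.035 0 0;0 0 0 -0.01 0.035 0 0;0 0 0 -0.01 0.035 0 0;0 0 0 -0.01 0.035 0 0;0 0 0 -0.01 0.035 0 0;0 0 0 -0.01 0.035 0 0"
}}

```text
clock: 4.82
position: [0.4741, -0.1628, 0.1475]
tool_rot: [-3.141, 0.001, 0.096]
contact_force: [0.5, 0.3, -2.6]
gripper_width: 0.178
```

>>> {"name": "move_arm", "arguments": {
  "rows": "0 0 0 -0.01 0.035 0 0;0 0 0 -0.01 0.035 0.01 0;0 0 0 -0.005 0.022 0.01 0;0 0 0 0 0 0.01 0;0 0 0 0 0 0.005 0;0 0 0 0 0 0 0;0 0 0 0 0 0 0"
}}

```text
clock: 5.4
position: [0.4589, -0.254, 0.112]
tool_rot: [-3.14, 0.001, 0.097]
contact_force: [-0.4, -0.4, -1.3]
gripper_width: 0.176
```

```bash
python3 - <<'E'
from cell import manip
from h import *
o=manip.get_obs();print(o['clock'],o['position'],o['tool_rot'],o['contact_force'],o['joint_positions'].round(2))
f=manip.grab_frame('wrist');f['pose']=(o['position'],o['tool_rot']);pickle.dump(f,open('w2.pkl','wb'))
cv2.imwrite('pics/w2.png',cv2.cvtColor(f['img'],cv2.COLOR_RGB2BGR))
E
```

```text
5.4 [ 0.45888035 -0.25398399  0.11196313] [-3.14025059e+00  1.05450535e-03  9.67973956e-02] [-0.38046634 -0.37568684 -1.33813939] [-0.66  0.11  1.9   0.    1.13  0.82]
```

View pics/w2.png

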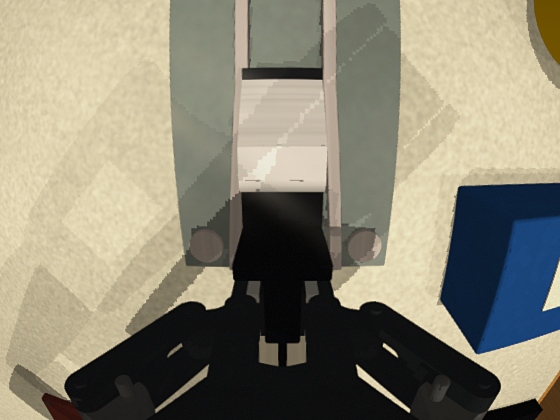

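The carrier hangs aligned over the lane, with its nose edge at (242–322, 70). The walls are visible ahead at about columns 240–250 and 321–335. Next I'll measure the lateral offset.

```bash
python3 - <<'E'
from h import *
f=pickle.load(open('w2.pkl','rb'));pos=f['pose'][0];g=f['img'].sum(2).astype(int)
h,w=g.shape;u,v=np.meshgrid(np.arange(w),np.arange(h));a=np.stack([u-f['cx'],v-f['cy']],-1);r=np.linalg.norm(a,axis=-1)+1e-9;th=r/f['fx']
z=f['z_map'];d=np.concatenate([a/r[...,None]*np.tan(th)[...,None],np.ones((h,w,1))],-1)*z[...,None]
T=f['tool_from_camera'];P=d@T[:3,:3].T+T[:3,3];Z=pos[2]-P[...,2]
for row in (10,20,30,40,50,60):
    k=slice(228,345); zz=Z[row,k]; hi=np.where((zz>.050)&(zz<.06))[0]+228
    lf=hi[hi<285];rt=hi[hi>285]
    if len(lf) and len(rt): print(row,'wall tops',lf[[0,-1]],rt[[0,-1]],'x',(P[row,lf[0],0]*1000).round(0),'y in mm',[(P[row,c,1]*1000).round(1) for c in (lf[0],lf[-1],rt[0],rt[-1])])
for row in (72,76,85,95,110):
    hi=np.where(Z[row,225:345]>.070)[0]+225
    print(row,'carrier',hi[[0,-1]],[(P[row,c,:]*1000).round(1) for c in hi[[0,-1]]])
# roller etc in column near center
print([(r_,(P[r_,284]*1000).round(0).tolist(),round(Z[r_,284]*1000)) for r_ in range(0,80,8)])
print(g[20,230:345].tolist());print(g[60,230:345].tolist())
E
```

```text
10 wall tops [235 248] [322 335] x 138.0 y in mm [np.float64(-27.5), np.float64(-20.1), np.float64(23.0), np.float64(30.4)]
20 wall tops [234 248] [322 335] x 131.0 y in mm [np.float64(-28.0), np.float64(-20.3), np.float64(22.8), np.float64(30.2)]
30 wall tops [234 248] [322 335] x 125.0 y in mm [np.float64(-28.1), np.float64(-20.0), np.float64(23.0), np.float64(30.4)]
40 wall tops [235 248] [323 336] x 119.0 y in mm [np.float64(-27.5), np.float64(-20.2), np.float64(23.4), np.float64(30.9)]
50 wall tops [234 248] [322 336] x 113.0 y in mm [np.float64(-28.0), np.float64(-19.9), np.float64(23.1), np.float64(30.7)]
60 wall tops [235 248] [322 335] x 107.0 y in mm [np.float64(-27.4), np.float64(-20.1), np.float64(23.0), np.float64(30.3)]
72 carrier [242 322] [array([ 97.2, -20. ,  28.4]), array([97.3, 19.6, 30.2])]
76 carrier [242 328] [array([ 95.2, -20.1,  29.2]), array([  83.8,   -0.3, -135.1])]
85 carrier [242 322] [array([ 90.5, -19.9,  26.9]), array([90.5, 19.3, 27.2])]
95 carrier [241 323] [array([ 85.5, -20.1,  24.4]), array([85.5, 19.4, 23.5])]
110 carrier [240 324] [array([ 78.
[... 799 characters left out ...]
217, 202, 226, 429, 556, 569, 559, 555, 549, 542, 537, 533, 528, 525, 533, 498, 394, 373, 374, 369, 331, 332, 331, 329, 329]
[399, 403, 395, 388, 422, 513, 548, 553, 553, 552, 549, 550, 552, 551, 552, 562, 540, 427, 266, 202, 213, 395, 402, 393, 393, 391, 393, 394, 396, 395, 395, 392, 392, 394, 395, 393, 390, 392, 393, 394, 396, 394, 392, 395, 392, 392, 388, 393, 392, 395, 393, 395, 393, 379, 375, 393, 391, 389, 392, 393, 390, 396, 394, 388, 390, 390, 384, 387, 388, 389, 353, 336, 337, 338, 336, 340, 337, 337, 333, 338, 338, 340, 340, 341, 342, 338, 334, 308, 303, 310, 298, 247, 213, 355, 498, 522, 515, 511, 503, 493, 498, 490, 485, 487, 496, 451, 318, 327, 336, 333, 332, 331, 331, 332, 333]
```

>>> {"name": "move_arm", "arguments": {
  "rows": "0 0 0 -0.010 0.0017 0 0;0 0 0 -0.010 0 0.005 0;0 0 0 0 0 0.008 0;0 0 0 0 0 0.007 0;0 0 0 0 0 0.005 0;0 0 0 0 0 0.002 0;0 0 0 0 0 0 0;0 0 0 0 0 0 0"
}}

```text
clock: 6.12
position: [0.4395, -0.2589, 0.0851]
tool_rot: [-3.141, 0.0, 0.096]
contact_force: [0.1, 0.1, -1.8]
gripper_width: 0.181
```

>>> {"name": "move_arm", "arguments": {
  "rows": "0 0 0 0 0 0.001 0;0 0 0 0 0 0 0;0 0 0 0 0 0 0"
}}

```text
clock: 6.37
position: [0.4396, -0.259, 0.0845]
tool_rot: [3.141, -0.0, 0.096]
contact_force: [-0.5, 0.0, -2.8]
gripper_width: 0.178
```

>>> {"name": "move_arm", "arguments": {
  "rows": "0 0 0 0 0 0.001 0;0 0 0 0 0 0 0;0 0 0 0 0 0 0"
}}

```text
clock: 6.62
position: [0.4394, -0.2589, 0.0833]
tool_rot: [-3.142, 0.0, 0.096]
contact_force: [0.8, 0.5, -2.2]
gripper_width: 0.178
```

>>> {"name": "move_arm", "arguments": {
  "rows": "0 0 0 0 0 0.0005 0;0 0 0 0 0 0 0;0 0 0 0 0 0 0"
}}

```text
clock: 6.87
position: [0.4395, -0.2589, 0.083]
tool_rot: [3.141, -0.0, 0.096]
contact_force: [-0.4, -0.1, -1.4]
gripper_width: 0.178
```

>>> {"name": "move_arm", "arguments": {
  "rows": "0 0 0 0 0 0.0005 0;0 0 0 0 0 0 0;0 0 0 0.003 0 0 0;0 0 0 0.005 0 0 0;0 0 0 0.005 0 0 0;0 0 0 0.005 0 0 0;0 0 0 0.002 0 0 0;0 0 0 0 0 0 0"
}}

```text
clock: 7.53
position: [0.4604, -0.2572, 0.0829]
tool_rot: [3.141, -0.001, 0.096]
contact_force: [-1.9, 1.4, 5.1]
gripper_width: 0.175
```

>>> {"name": "move_arm", "arguments": {
  "rows": "0 0 0 0.003 0 0 0;0 0 0 0.005 0 0 0;0 0 0 0.006 0 0 0;0 0 0 0.006 0 0 0;0 0 0 0.006 0 0 0;0 0 0 0.003 0 0 0;0 0 0 0.001 0 0 0;0 0 0 0 0 0 0"
}}

```text
clock: 8.2
position: [0.4901, -0.2543, 0.0829]
tool_rot: [3.141, -0.001, 0.096]
contact_force: [-0.7, 0.6, 6.3]
gripper_width: 0.181
```

>>> {"name": "move_arm", "arguments": {
  "rows": "0 0 0 0 0 -0.0005 0;0 0 0 0 0 0 0;0 0 0 0 0 0 0"
}}

```text
clock: 8.45
position: [0.4899, -0.2542, 0.0829]
tool_rot: [3.141, -0.001, 0.096]
contact_force: [0.6, -0.4, 1.5]
gripper_width: 0.177
```

```bash
python3 - <<'E'
from cell import manip
from h import *
o=manip.get_obs();print(o['clock'],o['position'],o['tool_rot'],o['contact_force'],o['wrist_torque'])
f=manip.grab_frame('wrist');f['pose']=(o['position'],o['tool_rot']);pickle.dump(f,open('w3.pkl','wb'))
cv2.imwrite('pics/w3.png',cv2.cvtColor(f['img'],cv2.COLOR_RGB2BGR))
E
```

```text
8.45 [ 0.48988393 -0.25420338  0.08293239] [ 3.14105977e+00 -1.22835855e-03  9.58422967e-02] [ 0.63277419 -0.40898912  1.47645393] [-0.05052252 -0.22507939 -0.01256339]
```

View pics/w3.png

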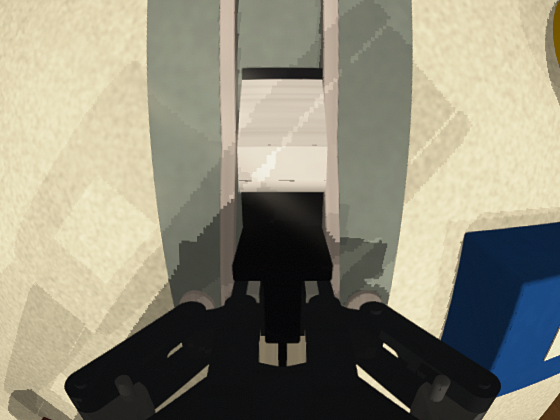

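The carrier sits centred in the lane (walls at columns 238 and 323, nose at row 70). The roller is still out of view ahead, so I'll slide on and feel for it.

>>> {"name": "move_arm", "arguments": {
  "rows": "0 0 0 0.003 0 0 0;0 0 0 0.006 0 0 0;0 0 0 0.006 0 0 0;0 0 0 0.006 0 0 0;0 0 0 0.006 0 0 0;0 0 0 0.005 0 0 0;0 0 0 0.003 0 0 0;0 0 0 0 0 0 0"
}}

```text
clock: 9.17
position: [0.5252, -0.2507, 0.0829]
tool_rot: [3.141, -0.001, 0.096]
contact_force: [1.3, 0.3, 4.2]
gripper_width: 0.176
```

>>> {"name": "move_arm", "arguments": {
  "rows": "0 0 0 0.003 0 0 0;0 0 0 0.003 0 0 0;0 0 0 0.003 0 0 0;0 0 0 0.003 0 0 0;0 0 0 0.003 0 0 0"
}}

```text
clock: 9.58
position: [0.5389, -0.2494, 0.0829]
tool_rot: [-3.142, 0.001, 0.096]
contact_force: [-3.8, -0.3, 5.8]
gripper_width: 0.18
```

>>> {"name": "move_arm", "arguments": {
  "rows": "0 0 0 0.003 0 0 0;0 0 0 0.003 0 0 0;0 0 0 0.003 0 0 0;0 0 0 0.003 0 0 0"
}}

```text
clock: 9.92
position: [0.5508, -0.2482, 0.0829]
tool_rot: [-3.141, 0.001, 0.096]
contact_force: [-3.3, -0.5, 5.3]
gripper_width: 0.176
```

>>> {"name": "move_arm", "arguments": {
  "rows": "0 0 0 0.003 0 0 0;0 0 0 0.003 0 0 0;0 0 0 0.003 0 0 0;0 0 0 0.003 0 0 0"
}}

```text
clock: 10.25
position: [0.5627, -0.247, 0.0829]
tool_rot: [-3.141, 0.001, 0.096]
contact_force: [-3.0, 0.3, 6.6]
gripper_width: 0.177
```

```bash
python3 - <<'E'
from cell import manip
from h import *
o=manip.get_obs();print(o['clock'],o['position'],o['tool_rot'],o['contact_force'],o['wrist_torque'])
f=manip.grab_frame('wrist');f['pose']=(o['position'],o['tool_rot']);pickle.dump(f,open('w4.pkl','wb'))
cv2.imwrite('pics/w4.png',cv2.cvtColor(f['img'],cv2.COLOR_RGB2BGR))
E
```

```text
10.25 [ 0.5627342  -0.24698848  0.08293243] [-3.14143593e+00  6.39986519e-04  9.58595828e-02] [-3.04378513  0.27944201  6.64439752] [-0.04698401  0.38702526  0.00094397]
```

View pics/w4.png

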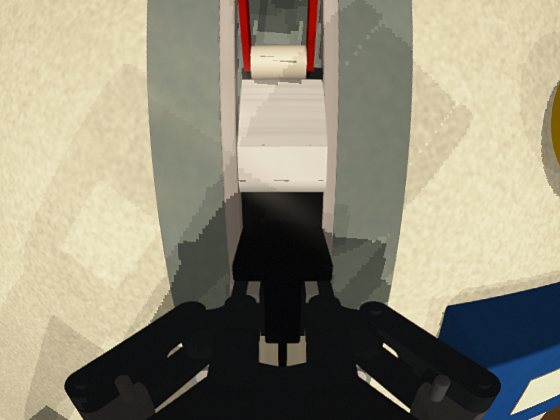

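The roller, at (280,45–78), is just short of the ramp foot (row 80). The carrier sits in line with it. Now I'll push slowly up the ramp.

>>> {"name": "move_arm", "arguments": {
  "rows": "0 0 0 0.002 0 -0.0003 0;0 0 0 0.002 0 0 0;0 0 0 0.002 0 0 0;0 0 0 0.002 0 0 0;0 0 0 0.002 0 0 0"
}}

```text
clock: 10.72
position: [0.5728, -0.246, 0.0829]
tool_rot: [-3.141, 0.0, 0.096]
contact_force: [-1.8, -0.8, 2.8]
gripper_width: 0.176
```

>>> {"name": "move_arm", "arguments": {
  "rows": "0 0 0 0.002 0 0 0;0 0 0 0.002 0 0 0;0 0 0 0.002 0 0 0;0 0 0 0.002 0 0 0;0 0 0 0.002 0 0 0"
}}

```text
clock: 11.13
position: [0.5816, -0.2451, 0.0829]
tool_rot: [-3.141, 0.003, 0.096]
contact_force: [-8.6, 0.1, 7.3]
gripper_width: 0.181
```

>>> {"name": "move_arm", "arguments": {
  "rows": "0 0 0 0.002 0 0 0;0 0 0 0.002 0 0 0;0 0 0 0.002 0 0 0;0 0 0 0.002 0 0 0;0 0 0 0.002 0 0 0"
}}

```text
clock: 11.55
position: [0.5914, -0.2442, 0.0829]
tool_rot: [-3.141, 0.003, 0.096]
contact_force: [-8.4, -0.1, 7.4]
gripper_width: 0.176
```

>>> {"name": "move_arm", "arguments": {
  "rows": "0 0 0 0.002 0 0 0;0 0 0 0.002 0 0 0;0 0 0 0.002 0 0 0;0 0 0 0.002 0 0 0;0 0 0 0.002 0 0 0"
}}

```text
clock: 11.97
position: [0.6021, -0.2431, 0.0829]
tool_rot: [-3.141, 0.002, 0.096]
contact_force: [-4.1, -0.0, 6.2]
gripper_width: 0.178
```

>>> {"name": "move_arm", "arguments": {
  "rows": "0 0 0 0.002 0 0 0;0 0 0 0.002 0 0 0;0 0 0 0.002 0 0 0;0 0 0 0.002 0 0 0;0 0 0 0.002 0 0 0"
}}

```text
clock: 12.38
position: [0.6121, -0.2421, 0.0829]
tool_rot: [-3.141, 0.002, 0.096]
contact_force: [-4.3, 0.2, 5.8]
gripper_width: 0.179
```

>>> {"name": "move_arm", "arguments": {
  "rows": "0 0 0 0.0015 0 0 0;0 0 0 0.0015 0 0 0;0 0 0 0.0015 0 0 0;0 0 0 0.0015 0 0 0"
}}

```text
clock: 12.72
position: [0.6186, -0.2415, 0.083]
tool_rot: [-3.141, 0.0, 0.096]
contact_force: [-3.8, 0.4, 4.0]
gripper_width: 0.178
```

>>> {"name": "move_arm", "arguments": {
  "rows": "0 0 0 0.001 0 0 0;0 0 0 0.001 0 0 0;0 0 0 0.001 0 0 0;0 0 0 0.001 0 0 0;0 0 0 0.001 0 0 0"
}}

```text
clock: 13.13
position: [0.6239, -0.241, 0.083]
tool_rot: [-3.141, -0.0, 0.096]
contact_force: [-1.6, 0.9, 1.8]
gripper_width: 0.179
```

>>> {"name": "move_arm", "arguments": {
  "rows": "0 0 0 0.001 0 0 0;0 0 0 0.001 0 0 0;0 0 0 0.001 0 0 0;0 0 0 0.001 0 0 0"
}}

```text
clock: 13.47
position: [0.627, -0.2408, 0.083]
tool_rot: [-3.141, 0.002, 0.096]
contact_force: [-5.3, 0.7, 3.7]
gripper_width: 0.178
```

>>> {"name": "move_arm", "arguments": {
  "rows": "0 0 0 0.0005 0 0 0;0 0 0 0 0 0 0;0 0 0 0 0 0 0"
}}

```text
clock: 13.72
position: [0.6277, -0.2407, 0.083]
tool_rot: [-3.141, 0.001, 0.096]
contact_force: [-5.2, 0.5, 3.1]
gripper_width: 0.184
```

>>> {"name": "move_arm", "arguments": {
  "rows": "0 0 0 0.0004 0 0 0;0 0 0 0 0 0 0;0 0 0 0 0 0 0"
}}

```text
clock: 13.97
position: [0.6281, -0.2407, 0.083]
tool_rot: [-3.141, 0.001, 0.096]
contact_force: [-5.5, 1.2, 2.8]
gripper_width: 0.18
```

>>> {"name": "move_arm", "arguments": {
  "rows": "0 0 0 0.0005 0 0 0;0 0 0 0.0005 0 0 0;0 0 0 0 0 0 0"
}}

```text
clock: 14.22
position: [0.6293, -0.2405, 0.083]
tool_rot: [-3.141, 0.0, 0.096]
contact_force: [-4.5, 0.1, 3.0]
gripper_width: 0.179
```

```bash
python3 - <<'E'
from cell import manip
from h import *
o=manip.get_obs();print(o['clock'],o['position'],o['tool_rot'],o['contact_force'],o['wrist_torque'])
f=manip.grab_frame('wrist');f['pose']=(o['position'],o['tool_rot']);pickle.dump(f,open('w5.pkl','wb'))
i=cv2.cvtColor(f['img'],cv2.COLOR_RGB2BGR)[30:330,180:380];cv2.imwrite('pics/w5.png',cv2.resize(i,None,fx=2,fy=2,interpolation=cv2.INTER_CUBIC))
E
```

```text
14.2167 [ 0.62932992 -0.24051683  0.08296266] [-3.14137778e+00  2.47071793e-04  9.58679466e-02] [-4.47104135  0.06091265  3.01003194] [0.05107872 0.53430387 0.02159276]
```

View pics/w5.png

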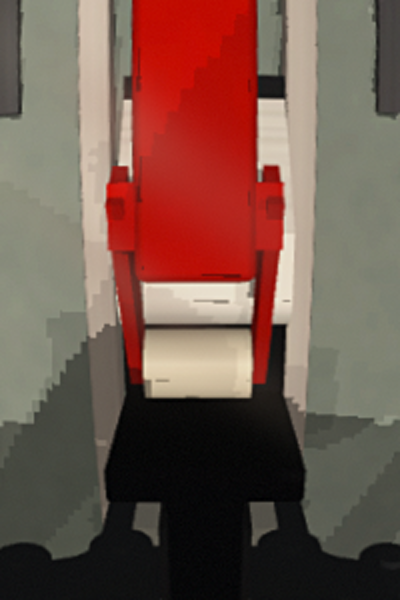

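The white roller, at crop (198,325–400), lies behind the crest edge (row 325) in the groove, right in front of the black push plate. Now I'll press home.

>>> {"name": "move_arm", "arguments": {
  "rows": "0 0 0 0.0005 0 0 0;0 0 0 0.0005 0 0 0;0 0 0 0 0 0 0"
}}

```text
clock: 14.52
position: [0.6305, -0.2405, 0.083]
tool_rot: [-3.142, 0.0, 0.096]
contact_force: [-4.4, 1.1, 2.7]
gripper_width: 0.177
```

>>> {"name": "move_arm", "arguments": {
  "rows": "0 0 0 0.0005 0 0 0;0 0 0 0.0005 0 0 0;0 0 0 0 0 0 0"
}}

```text
clock: 14.77
position: [0.6315, -0.2404, 0.083]
tool_rot: [-3.141, -0.0, 0.096]
contact_force: [-4.1, 1.6, 2.1]
gripper_width: 0.178
```

>>> {"name": "move_arm", "arguments": {
  "rows": "0 0 0 0.0005 0 0 0;0 0 0 0 0 0 0;0 0 0 0 0 0 0"
}}

```text
clock: 15.02
position: [0.6319, -0.2403, 0.083]
tool_rot: [-3.141, -0.0, 0.096]
contact_force: [-2.6, 1.0, 1.2]
gripper_width: 0.169
```

>>> {"name": "move_arm", "arguments": {
  "rows": "0 0 0 0.0005 0 0 0;0 0 0 0.0005 0 0 0;0 0 0 0 0 0 0"
}}

```text
clock: 15.27
position: [0.6321, -0.2403, 0.083]
tool_rot: [-3.141, 0.002, 0.096]
contact_force: [-7.7, 1.3, 3.4]
gripper_width: 0.179
```

>>> {"name": "move_arm", "arguments": {
  "rows": "0 0 0 0.0005 0 0 0;0 0 0 0.0005 0 0 0;0 0 0 0 0 0 0"
}}

```text
clock: 15.52
position: [0.6321, -0.2403, 0.083]
tool_rot: [-3.141, 0.004, 0.096]
contact_force: [-11.8, 0.9, 6.0]
gripper_width: 0.177
```

>>> {"name": "move_arm", "arguments": {
  "rows": "0 0 0 0.0005 0 0 0;0 0 0 0 0 0 0;0 0 0 0 0 0 0"
}}

```text
clock: 15.77
position: [0.6322, -0.2403, 0.083]
tool_rot: [-3.141, 0.005, 0.096]
contact_force: [-13.1, 1.5, 7.4]
gripper_width: 0.179
```

>>> {"name": "move_arm", "arguments": {
  "rows": "0 0 0 0.0002 0 0 0;0 0 0 0 0 0 0;0 0 0 0 0 0 0;0 0 0 0 0 0 0"
}}

```text
clock: 16.1
position: [0.6322, -0.2403, 0.083]
tool_rot: [-3.14, 0.005, 0.096]
contact_force: [-15.2, 1.7, 8.5]
gripper_width: 0.177
```

>>> {"name": "move_arm", "arguments": {
  "rows": "0 0 0 0 0 0 100;0 0 0 0 0 0 100;0 0 0 0 0 0 100;0 0 0 0 0 0 100;0 0 0 0 0 0 100;0 0 0 0 0 0 100;0 0 0 0 0 0 100;0 0 0 0 0 0 100"
}}

```text
clock: 16.77
position: [0.6348, -0.2401, 0.0832]
tool_rot: [3.141, -0.0, 0.096]
contact_force: [0.1, 0.1, 0.2]
gripper_width: 1.001
```

>>> {"name": "move_arm", "arguments": {
  "rows": "0 0 0 -0.002 0 -0.008 100;0 0 0 0 0 -0.02 100;0 0 0 0 0 -0.03 100;0 0 0 0 0 -0.035 100;0 0 0 0 0 -0.035 100;0 0 0 -0.03 0 -0.02 100;0 0 0 -0.03 0 -0.01 100;0 0 0 0 0 0 100"
}}

```text
clock: 17.43
position: [0.5707, -0.2472, 0.2456]
tool_rot: [3.138, -0.002, 0.095]
contact_force: [1.8, -0.4, 0.2]
gripper_width: 0.996
```

```bash
python3 - <<'E'
from cell import manip
from h import *
o=manip.get_obs();print(o['clock'],o['position'],o['tool_rot'],o['contact_force'])
f=manip.grab_frame('wrist');s=manip.grab_frame('scene')
a=cv2.resize(f['img'][20:270,180:380],None,fx=2,fy=2,interpolation=2);b=cv2.resize(s['img'][230:380,90:310],None,fx=1.818,fy=3.333*0+1.818,interpolation=2)
b=cv2.copyMakeBorder(b,0,a.shape[0]-b.shape[0],0,0,cv2.BORDER_CONSTANT)
cv2.imwrite('pics/w6.png',cv2.cvtColor(np.hstack([a,b]),cv2.COLOR_RGB2BGR)[:,:800])
E
```

```text
17.4333 [ 0.57066412 -0.2472127   0.24557438] [ 3.13812822e+00 -2.42760021e-03  9.47615256e-02] [ 1.77110726 -0.37725121  0.24684657]
```

View pics/w6.png

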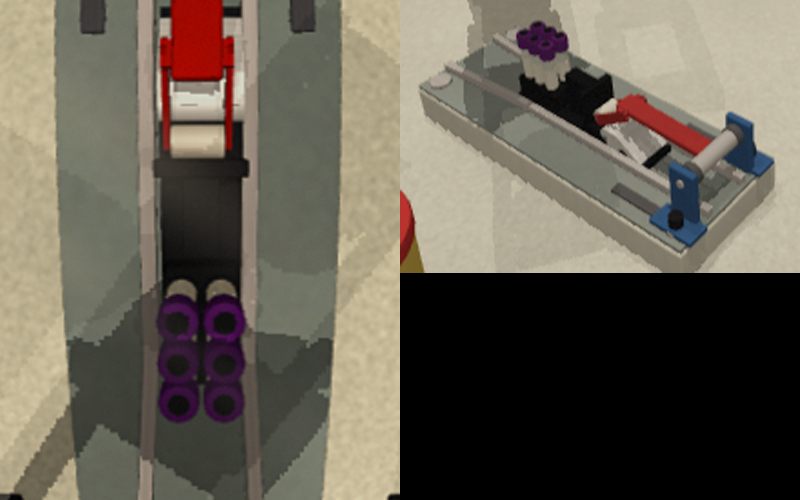

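The roller, at (198,125–157), lies between the crest and the push plate (row 158) and touches the plate. The carrier is upright with all six tubes in place. I'm handing in.

```bash
python3 -c "
from cell import manip
print(manip.close_job())"
```

```text
the job is handed in; nothing more can be done
None
```

The purple carrier is in the lane with the arm's white roller in its groove, pressed home and released there. I handed in at about 17.5 s of the 61 s.

- **Placing:** I gripped the carrier by its fin and set it down at the lane mouth, well short of the arm. I then slid it along, and the push rose to about 8.5 N on the ramp.
- **Pressing home:** The carrier came up against a stiff stop at about x = 0.632 m. I pressed to 13–15 N there and opened the gripper.
- **Last pictures:** After I backed away, the carrier was upright and the roller lay behind the crest against the push plate, with the arm on it. The tool force was back near zero. I did not touch the yellow carrier, though I did not look at it again at the end.
- **One check slightly off:** The final wrist reading was 15.2 N, just over the 15 N asked. It includes deck friction and about 1 N of noise, so the push on the roller itself was probably a little lower, and every reading stayed far below 25 N.

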